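Take the unpaired tube out of a centrifuge rotor

ROBOT

A 6-joint arm with a two-finger parallel gripper is mounted at the origin on the work surface. World frame = base frame: x ahead of the robot, y to its left, z up, the work surface at z = 0. Lengths are in mm, angles in rad, forces in N, time in s.
With the tool pointing down it reaches from about 275 to 750 mm from the base axis. Payload 10.2 kg.
Tool frame: the origin (TCP) lies midway between the tips of the shut fingers; the grasp point (between the pads) lies 19 mm behind it (ctrl.tcp_to_grasp is the z of the grasp point in the tool frame, in mm); z points along the fingers, y is the direction in which the jaws open and shut (so a half turn about z gives the same grasp; the last joint's range is limited). The gripper opens to 85 mm and grips with 20 to 120 N. Pads are 22 mm wide; open, the fingers measure 114 mm over their backs; the gripper's body (76 mm by 85 mm) begins 54 mm behind the grasp point. The pads swing forward as they close: fully open they stand 13 mm farther back than shut.
Start: joints at [0.965, 0.313, 1.498, -0, 1.331, -0.223], TCP at [196.111, 487.003, 231.294] pointing down, gripper open.
Joint ranges: [-2.94, 2.94], [-0.97, 2.17], [0.19, 2.56], [-1.23, 4.37], [0.02, 3.11], [-2.88, 2.88]. Speed limits (rad/s): [2.39, 2.39, 3.01, 3.14, 3.14, 3.14].

INTERFACE

Orientations are given as a unit quaternion [w, x, y, z].
In Python, from rig import sensors, capture, order, ctrl gives the robot as it stands. The module is installed in compiled form; this text tells all that it offers.
- The arm moves only by the tool play_rows, never from a script. Its argument "deltas" is a list of rows, each a list of 7 numbers: the shift along the world's x, y, z in units of 40 mm (1.0 is 40 mm), then the turn, a rotation vector about the world's x, y, z in units of 6 degrees (1.0 is 6 degrees), then the opening, from -1 (shut) to 1 (fully open). A call has 1 to 8 rows; each row shifts and turns the commanded pose from where the row before left it; what a row does not reach is not made up. A row lasts 1/12 s, in which the tool goes at most 41.7 mm and 7.16 degrees, less where a joint would pass 70% of its speed; a pose out of reach is approached as far as the arm can. A call is refused whole if a number of a shift passes 1 or a number of a turn 1, either way. A call with a gripper value outside its range is refused whole. The fingers move at their own pace and stop on an object; "squeeze" is the grip in N (left out, the last holds). Time passes only in rows, so rows that do not move let the fingers close. It gives the time, the measured TCP pose, the force and the opening at its end, in the units of the state.
- sensors.sense(): the state, without advancing time (a new reading comes with each control period).
- capture(name): name is "scene" or "top" or "wrist"; returns a dict with "pixels" (384x512x3 uint8, red, green, blue), "z_map" (384x512 float32, mm along the optical axis (not along the pixel's ray), 0 where there is no reading), "fx", "fy", "cx", "cy" (pixels), "k1" (the pictures are not rectified: a ray, as slopes to the right and down, at radius r is drawn at 1 + k1 r^2 times it, then the intrinsics apply), "eye" and "rotation" of the camera in the world; the wrist camera has in their place "tool_from_camera" (4x4, takes a point from camera to tool coordinates, whose origin is the TCP and whose axes are the flange's). Camera axes: x right, y down, z forward; pixel columns grow to the right and rows downward; lengths in mm; the calibration is good to about 2 mm. A picture is of the moment at which its call begins: read the wrist's pose just before it.
- order.finish_job(): hands the job in, once; it reports no verdict.
The state is a dict: "time_s": time; "joints": joint angles; "dq": joint speeds; "tau": joint torques, N m; "eef_pos": TCP position; "ee_rot": TCP orientation; "force": force on the tool from outside, world axes, zero at the start; "wrist_torque": the same for the moment, N m; "grip_width": opening from 0.0 (shut) to 1.0 (fully open).
Only numpy, scipy, OpenCV 4.12 (cv2) and the standard library are available. Lean on these libraries where they do the work, as an engineer would, in place of code of your own. Each camera call takes 0.05 s, during which the arm holds its last target. There are 200 camera calls.

TASK

The centrifuge rotor holds three tubes, but one of them has no tube straight across from it, so the rotor is out of balance and that tube must wait for the next run. Turn the rotor's clear lid a quarter turn anticlockwise to unlock it, lift it off and lay it flat on the bench; draw out the tube whose opposite bore is empty, lower it (do not drop it) into the empty beaker and leave it standing there. Then put the lid back on flat and turn it clockwise until it is locked against the stops, leaving the other two tubes fully down in their bores and the beaker upright, and without shifting the bottle, the vial rack or the spare cap.

Things in the scene. Friction and masses are not known exactly. Their poses are not given: they have to be found in the camera images.
- rotor: aluminium centrifuge rotor on a low stand; fixed, does not turn. Origin on the bench, on its upright axis. 262 mm across, 143 mm high. Six bores (19 mm wide, 80 mm deep) at azimuths 0, 60, .. 300 degrees from its x; each leans 30 degrees, its mouth nearer the axis than its bottom; mouth centres 76 mm from the axis, 95 mm above the bench. Bores 180 degrees apart are opposite
- rotor_hub (a point): top of the hub nut (38 mm across) in the middle of the rotor, 97 mm above the bench. Round it the bore mouths lie in a shallow bowl, 77 mm (near the hub) to 102 mm (outside) above the bench. The rim's opening over the bowl is 166 mm across: fingers spread to 85 mm or less over their backs go in beside a cap
- rotor_seat (a point): on the rotor's axis, at the height of the flat rim (143 mm above the bench) on which the lid lies; axes as rotor
- rotor_claw (a point): one of two bayonet claws that stand on the rim at the rotor's +y and -y sides, 58 mm wide; point 107 mm from the axis, at rim height, on the +y side. Its arm reaches in to 100 mm from the axis, leaves 9.5 mm under it and ends 16 mm above the rim; a stop closes its clockwise end
- lid_bar (a point): grip bar of the rotor's clear lid: upright black bar 58 mm long, 14 mm thick; point on the lid's axis, 29 mm above the lid's underside and 11 mm below the bar's top; grip it here, across the 14 mm. x runs along the bar through both ears, z up. Round the bar a boss (48 mm wide) rises to 10 mm above the underside. The lid is the same after half a turn
- lid_ear (a point): one of the lid's two ears (on its +x and -x, 44 mm wide, to 106 mm from the centre). Lid: flat disc 192 mm across, 6 mm thick, 0.25 kg; point on its underside 100 mm from the axis. Locked at the start: ears under the claws, lid x along the rotor's y (either way). Anticlockwise from above unlocks; turned 0.6 to 2.2 rad from locked, it lifts straight off
- rotor_stop (a point): foot of a claw's stop, on the rim (105 mm from the axis, 24 mm clockwise of the claw's middle). To close the lid: lay it flat and centred within 3 mm, bar 0.8 to 1.5 rad anticlockwise of locked (1.2 is good), then turn it clockwise until the ears meet the stops; there the bar is about 0.02 rad clockwise of the rotor's y. It turns easily
- tube_a_mid (a point): tube A, one of three alike: clear conical tube 16.6 mm across, blue cap 22 mm across and 16 mm tall, 120 mm long overall, about 25 g. Point on its axis, 60 mm from the tip and from the cap's top; z towards the cap. It starts fully down in a bore, leaning 30 degrees with the cap towards the rotor's axis, its top 40 mm out of the bore
- tube_b_mid (a point): tube B: same shape, start lean, point and axes as tube A
- tube_c_mid (a point): tube C: same shape, start lean, point and axes as tube A
- beaker: low glass beaker, empty and loose: 68 mm across (rim 72 mm), 85 mm high, wall 2.5 mm, floor 4 mm, 120 g. Origin at the centre of its underside. A tube stood in it leans on the wall and stands out over the rim
- vial_rack: bystander: white block 60 x 90 x 30 mm with small amber vials up to 41 mm high; origin at the centre of its underside. It and the beaker may stand in each other's place
- bottle: bystander: clear bottle 86 mm across, 176 mm high, blue cap; origin at the centre of its underside
- spare_cap: bystander: blue bottle cap lying open side up, 53 mm across, 26 mm high; origin at the centre of its underside

How it is judged:
By the outcome, as a careful person would: the job done as asked, in the order asked, and still so for the second after the job is handed in, with the robot touching nothing.
It also fails if it takes over 72 s, if anything falls off the work surface, if the arm or the gripper's body presses on something with over 40 N, if the wrist force passes 120 N, or if a joint passes its speed limit or range.

## Working session

There is one attempt and no reset: what is moved stays moved. The work goes in short steps, Python scripts to look and compute and a tool call to move; the robot and the scene stay as the last step left them, time stands still between calls to the robot, and variables do not carry over. Pictures are saved under pics/ and viewed, about 8 in all and at most 12, crops included, and the job is handed in when it is done.

Besides the shell and the picture viewer there is one more tool, called after "Emit:" in YAML: its name, and indented under it one key for each argument. play_rows: Moves the arm, as the interface text tells. Its arguments: {"type":"object","properties":{"deltas":{"type":"array","items":{"type":"array","items":{"type":"number"}}},"squeeze":{"type":"number"}},"required":["deltas"]}

```bash
mkdir -p pics; cat > h.py <<'E'
import numpy as np, cv2
from rig import sensors, capture, order, ctrl
from scipy.spatial.transform import Rotation as R
def shot(n,f=None):
    s=sensors.sense(); c=capture(n)
    if 'tool_from_camera' in c:
        q=s['ee_rot']; T=np.eye(4); T[:3,:3]=R.from_quat([q[1],q[2],q[3],q[0]]).as_matrix(); T[:3,3]=s['eef_pos']
        M=T@np.array(c['tool_from_camera']); c['eye']=M[:3,3]; c['rotation']=M[:3,:3]
    c['eye']=np.array(c['eye']);c['rotation']=np.array(c['rotation'])
    if f: cv2.imwrite('pics/'+f,c['pixels'][:,:,::-1])
    return c
def rays(c,uv):
    uv=np.atleast_2d(np.array(uv,float)); d=np.c_[(uv[:,0]-c['cx'])/c['fx'],(uv[:,1]-c['cy'])/c['fy']]
    p=d.copy()
    for _ in range(20): p=d/(1+c['k1']*(p**2).sum(1,keepdims=True))
    return np.c_[p,np.ones(len(p))]
def plane(c,uv,z):
    r=rays(c,uv)@c['rotation'].T
    return c['eye']+r*((z-c['eye'][2])/r[:,2])[:,None]
def cloud(c):
    v,u=np.mgrid[:384,:512]; r=rays(c,np.c_[u.ravel(),v.ravel()])
    P=(r*c['z_map'].ravel()[:,None])@c['rotation'].T+c['eye']
    P[c['z_map'].ravel()==0]=np.nan
    return P.reshape(384,512,3)
E
python3 - <<'E'
from h import *
a=shot('top','top1.png');b=shot('scene','scene1.png')
for c in(a,b): print(c['eye'],c['rotation'].round(3).tolist(),c['fx'],c['k1'],(c['z_map']==0).mean())
print(sensors.sense(),ctrl.tcp_to_grasp)
cv2.imwrite('pics/both.png',cv2.resize(np.vstack([a['pixels'],b['pixels']])[:,:,::-1],None,fx=.78,fy=.78))
E
```

```text
[ 480.50992947   66.88217725 1215.94099925] [0.045, -0.702, 0.709, -0.05] 393.4538257803277 -0.03443208526736521 0.0037638346354166665
[1114.4889197   483.77015068  848.67995693] [-0.149, 0.381, 0.852, -0.325] 355.5096103664103 0.012640065009308683 0.00390625
{'time_s': 0.1, 'joints': array([ 9.64579093e-01,  3.13363910e-01,  1.49834630e+00,  1.34489228e-05,
        1.33098124e+00, -2.23377505e-01]), 'dq': array([ 0.00061189, -0.00074332, -0.00200372,  0.00080451, -0.00247564,
        0.00014505]), 'tau': array([ 2.08446516e-03, -4.12896430e+01, -2.60140693e+01, -1.99125752e-04,
        3.00381871e-03,  5.26411793e-05]), 'eef_pos': array([195.9857632 , 486.80998066, 230.81329408]), 'ee_rot': array([-2.27388495e-04,  1.90254560e-01,  9.81734639e-01, -5.00178929e-04]), 'force': array([-0.03938205, -0.05030812, -0.34395027]), 'wrist_torque': array([ 0.01260068, -0.04856799, -0.03454934]), 'grip_width': 0.9976465049676141} -18.700000000000003
```

View pics/top1.png

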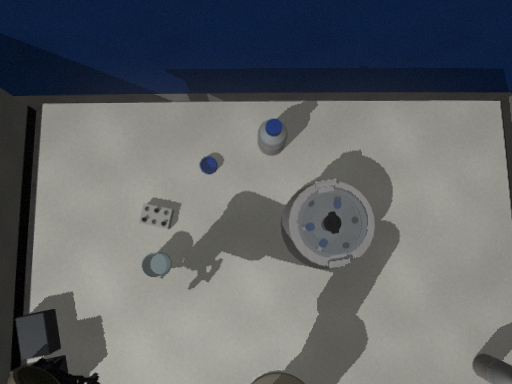

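View pics/scene1.png

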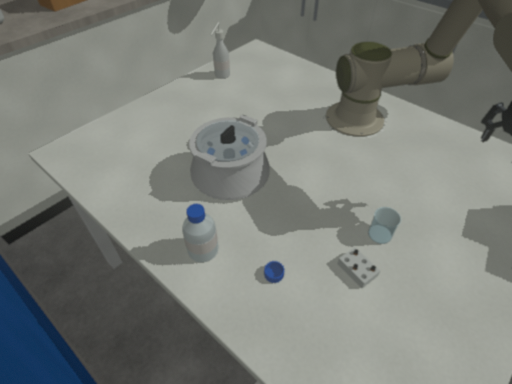

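The top view shows the rotor at about (332,222) with claws at (325,186) and (340,262). There are blue caps at (337,202), (310,227) and (323,243), so the lone tube looks to be the one at (310,227). The beaker is at (158,263), the rack at (157,215), the spare cap at (208,164) and the bottle at (272,135).

```bash
sed -i "s/^    c\['eye'\]=np.array.*/    r=np.array(c['rotation'])\n    if r.size==4: r=R.from_quat([r[1],r[2],r[3],r[0]]).as_matrix()\n    c['eye']=np.array(c['eye']);c['rotation']=r/" h.py
python3 - <<'E'
from h import *
c=shot('top'); P=cloud(c); z=P[...,2]
bench=z[300:330,150:250]; print('bench',np.nanmedian(bench))
box=np.zeros(z.shape,bool); box[165:280,275:385]=1
def circ(p):
    A=np.c_[2*p,np.ones(len(p))]; s=np.linalg.lstsq(A,(p**2).sum(1),rcond=None)[0]; return s[:2],np.sqrt(s[2]+s[:2]@s[:2])
m=box&(z>136)&(z<150)
q=P[m][:,:2]; o=plane(c,[332,222],143)[0,:2]
for it in range(3):
    # outer boundary by angle
    a=np.arctan2(*(q-o).T[::-1]); r=np.hypot(*(q-o).T); b=((a+np.pi)/(2*np.pi)*36).astype(int)
    e=np.array([q[b==k][np.argmax(r[b==k])] for k in range(36) if (b==k).any()])
    rr=np.hypot(*(e-o).T); e=e[abs(rr-np.median(rr))<6]; o,rad=circ(e)
print('axis',o,rad,len(e))
m=box&(z>153)&(z<166)
n,l,st,ce=cv2.connectedComponentsWithStats(m.astype(np.uint8))
for k in range(1,n):
    if st[k,4]>15:
        p=P[l==k].mean(0); print('claw/bar?',st[k,4],p.round(1),np.hypot(*(p[:2]-o)),np.arctan2(*(p[:2]-o)[::-1]))
m=box&(z>170)
p=P[m]; print('bar',len(p),p.mean(0),z[m].max()); 
u,s,v=np.linalg.svd(p[:,:2]-p[:,:2].mean(0)); print(v[0],np.arctan2(v[0][1],v[0][0]))
hsv=cv2.cvtColor(c['pixels'],cv2.COLOR_RGB2HSV)
m=box&(hsv[...,1]>80)&(hsv[...,0]>95)&(hsv[...,0]<130)
n,l,st,ce=cv2.connectedComponentsWithStats(m.astype(np.uint8))
for k in range(1,n):
    if st[k,4]>5:
        w=plane(c,ce[k],125)[0]; print('tube',ce[k],st[k,4],w.round(1),np.hypot(*(w[:2]-o)),np.degrees(np.arctan2(*(w[:2]-o)[::-1])),P[l==k].mean(0).round(0))
for nm,(x0,x1,y0,y1),lo,hi in (('beaker',(135,180,245,285),70,95),('rack',(130,185,190,235),20,36),('cap',(190,225,150,180),10,35),('bottle',(250,295,110,160),165,185)):
    m=np.zeros(z.shape,bool); m[y0:y1,x0:x1]=1; m&=(z>lo)&(z<hi); p=P[m]
    if len(p): print(nm,len(p),p.min(0).round(),p.max(0).round(),((p.min(0)+p.max(0))/2).round())
E
```

```text
bench 0.6028933561060512
axis [ 544.7271769  -145.96676464] 118.01554184647766 32
claw/bar? 144 [ 652.7 -130.3  159.5] 109.06390645845933 0.14427602505446688
claw/bar? 66 [ 543.6 -133.8  156.4] 12.209924008139359 1.6623565815602042
claw/bar? 18 [ 553.3 -162.3  155.2] 18.44810565123776 -1.085295918537813
claw/bar? 155 [ 436.8 -160.2  159.6] 108.85311145367818 -3.0106033286834104
bar 135 [ 544.8968433  -144.26543118  182.26781707] 188.3803693427501
[-0.98783726 -0.1554913 ] -2.9854678716054996
tube [336.91891892 204.54054054] 37 [ 595.6 -167.1  125. ] 55.058730659386036 -22.595224161476928 [ 593. -162.  150.]
tube [309.94736842 226.57894737] 38 [534.9 -89.8 125. ] 56.97846812360176 99.94387867617333 [534. -86. 150.]
tube [322.97560976 242.63414634] 41 [ 490.3 -124.7  125. ] 58.4573624331178 158.61786582193977 [ 490. -120.  150.]
beaker 144 [398. 315.  70.] [469. 385.  92.] [434. 350.  81.]
rack 498 [542. 315.  20.] [616. 412.  36.] [579. 364.  28.]
cap 86 [710. 181.  10.] [760. 234.  32.] [735. 207.  21.]
bottle 218 [785. -11. 165.] [828.  32. 182.] [807.  11. 174.]
```

Bores fit the rotor with y at about 0.138 rad. The tubes sit at -22°, 98° and 158°, so the 98° tube is the lone one (-82° is empty). Next I move above the lid with the jaws across the bar.

Emit:
play_rows:
  deltas:
    - [0.335,-0.608,0.05,0,0,-0.967,1]
    - [0.335,-0.608,0.05,0,0,-0.967,1]
    - [0.335,-0.608,0.05,0,0,-0.967,1]
    - [0.335,-0.608,0.05,0,0,-0.967,1]
    - [0.335,-0.608,0.05,0,0,-0.967,1]
    - [0.335,-0.608,0.05,0,0,-0.967,1]
    - [0.335,-0.608,0.05,0,0,-0.967,1]
    - [0.335,-0.608,0.05,0,0,-0.967,1]

```text
time_s: 0.82
eef_pos: [303.6, 291.2, 247.3]
ee_rot: [-0.0, 0.564, 0.826, -0.0]
force: [-0.2, -0.1, -0.7]
grip_width: 1.002
```

Emit:
play_rows:
  deltas:
    - [0.335,-0.608,0.05,0,0,-0.967,1]
    - [0.335,-0.608,0.05,0,0,-0.967,1]
    - [0.335,-0.608,0.05,0,0,-0.967,1]
    - [0.335,-0.608,0.05,0,0,-0.967,1]
    - [0.335,-0.608,0.05,0,0,-0.967,1]
    - [0.335,-0.608,0.05,0,0,-0.967,1]
    - [0.335,-0.608,0.05,0,0,-0.967,1]
    - [0.335,-0.608,0.05,0,0,-0.967,1]

```text
time_s: 1.48
eef_pos: [410.8, 96.5, 263.3]
ee_rot: [-0.0, 0.844, 0.537, -0.0]
force: [0.0, 0.6, 0.3]
grip_width: 1.001
```

Emit:
play_rows:
  deltas:
    - [0.335,-0.608,0.05,0,0,-0.967,1]
    - [0.335,-0.608,0.05,0,0,-0.967,1]
    - [0.335,-0.608,0.05,0,0,-0.967,1]
    - [0.335,-0.608,0.05,0,0,-0.967,1]
    - [0.335,-0.608,0.05,0,0,-0.967,1]
    - [0.335,-0.608,0.05,0,0,-0.967,1]
    - [0.335,-0.608,0.05,0,0,-0.967,1]
    - [0.335,-0.608,0.05,0,0,-0.967,1]

```text
time_s: 2.15
eef_pos: [518.1, -98.0, 279.1]
ee_rot: [-0.0, 0.987, 0.161, -0.0]
force: [1.0, 0.3, 1.2]
grip_width: 0.996
```

Emit:
play_rows:
  deltas:
    - [0.335,-0.608,0.05,0,0,-0.967,1]
    - [0.335,-0.608,0.05,0,0,-0.967,1]
    - [0,0,0,0,0,0,1]
    - [0,0,0,0,0,0,1]

```text
time_s: 2.48
eef_pos: [544.6, -146.1, 282.5]
ee_rot: [-0.0, 0.998, 0.062, -0.001]
force: [-0.0, 0.4, 0.6]
grip_width: 0.998
```

```bash
cat >> h.py <<'E'
def pose():
    s=sensors.sense(); q=s['ee_rot']; M=R.from_quat([q[1],q[2],q[3],q[0]]).as_matrix()
    print('t',round(s['time_s'],2),'pos',s['eef_pos'].round(1),'yaw_y',np.degrees(np.arctan2(M[1,1],M[0,1])).round(2),'tz',M[:,2].round(3),'F',s['force'].round(1),'g',round(s['grip_width'],3),'j',s['joints'].round(2))
    return s,M
E
python3 - <<'E'
from h import *
pose()
c=shot('wrist','w1.png'); P=cloud(c); z=P[...,2]
m=(z>172)&(z<190)
p=P[m]; print('bar',len(p),p.min(0),p.max(0)); r=cv2.minAreaRect(p[:,:2].astype(np.float32)); print(r)
hsv=cv2.cvtColor(c['pixels'],cv2.COLOR_RGB2HSV)
m=((hsv[...,1]>80)&(hsv[...,0]>95)&(hsv[...,0]<130)).astype(np.uint8)
n,l,st,ce=cv2.connectedComponentsWithStats(m)
for k in range(1,n):
    if st[k,4]>40: print('blue',ce[k].round(),st[k,4],plane(c,ce[k],129)[0].round(1))
m=((z>155)&(z<164)).astype(np.uint8)
n,l,st,ce=cv2.connectedComponentsWithStats(m)
for k in range(1,n):
    if st[k,4]>100: print('claw',ce[k].round(),st[k,4],P[l==k].mean(0).round(1))
E
```

```text
t 2.48 pos [ 544.6 -146.1  282.5] yaw_y -82.84 tz [-0.001  0.001 -1.   ] F [-0.   0.4  0.6] g 0.998 j [-0.47  0.37  1.28  0.    1.49  0.98]
bar 1187 [ 515.82877634 -158.71346511  172.08450028] [ 573.44633301 -137.39936863  185.43559003]
((544.2901000976562, -148.0146026611328), (57.860313415527344, 14.027124404907227), 8.884563446044922)
claw [253.  50.] 1847 [ 651.5 -133.5  159.5]
claw [255. 288.] 1041 [ 437.4 -162.8  159.2]
```

View pics/w1.png

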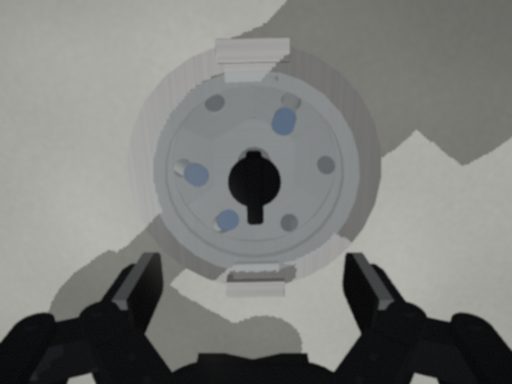

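The wrist view shows the bar centred at (254,185), three blue caps, and claws at (253,50) and (255,288). This confirms the layout. Now I grip the bar.

Emit:
play_rows:
  deltas:
    - [0,-0.03,-0.6,0,0,0.29,1]
    - [0,0,-0.6,0,0,0,0.5]
    - [0,0,-0.6,0,0,0,0]
    - [0,0,-0.6,0,0,0,-0.2]
    - [0,0,-0.4,0,0,0,-0.3]
    - [0,0,-0.3,0,0,0,-0.3]
    - [0,0,-0.06,0,0,0,-0.3]
    - [0,0,0,0,0,0,-0.3]
  squeeze: 50

```text
time_s: 3.2
eef_pos: [544.1, -145.6, 156.7]
ee_rot: [-0.0, 0.997, 0.079, -0.0]
force: [0.7, -0.1, 0.4]
grip_width: 0.348
```

Emit:
play_rows:
  deltas:
    - [0,0,0,0,0,0,-0.6]
    - [0,0,0,0,0,0,-1]
    - [0,0,0,0,0,0,-1]
    - [0,0,0,0,0,0,-1]
    - [0,0,0,0,0,0,-1]
    - [0,0,0,0,0,0,-1]

```text
time_s: 3.7
eef_pos: [544.9, -146.4, 158.2]
ee_rot: [0.0, 0.997, 0.078, 0.001]
force: [-1.1, 1.4, 7.5]
grip_width: 0.152
```

```bash
python3 - <<'E'
from h import *
s,M=pose(); print(s['wrist_torque'])
E
```

```text
t 3.7 pos [ 544.9 -146.4  158.2] yaw_y -81.03 tz [ 0.002 -0.    -1.   ] F [-1.1  1.4  7.5] g 0.152 j [-0.47  0.46  1.48  0.    1.2   0.94]
[0.33855702 0.1966702  0.01876286]
```

Emit:
play_rows:
  deltas:
    - [0,0,0.04,0,0,0.5,-1]
    - [0,0,0,0,0,1,-1]
    - [0,0,0,0,0,1,-1]
    - [0,0,0,0,0,1,-1]
    - [0,0,0,0,0,1,-1]
    - [0,0,0,0,0,1,-1]
    - [0,0,0,0,0,1,-1]
    - [0,0,0,0,0,1,-1]

```text
time_s: 4.37
eef_pos: [544.4, -146.5, 158.4]
ee_rot: [-0.0, 0.89, 0.456, -0.0]
force: [0.6, -0.3, -1.9]
grip_width: 0.151
```

Emit:
play_rows:
  deltas:
    - [0,0,0,0,0,1,-1]
    - [0,0,0,0,0,1,-1]
    - [0,0,0,0,0,1,-1]
    - [0,0,0,0,0,1,-1]
    - [0,0,0,0,0,1,-1]
    - [0,0,0,0,0,1,-1]
    - [0,0,0,0,0,1,-1]
    - [0,0,0,0,0,0.5,-1]

```text
time_s: 5.03
eef_pos: [544.3, -146.5, 158.4]
ee_rot: [-0.0, 0.648, 0.762, -0.0]
force: [-1.0, -0.1, -2.3]
grip_width: 0.154
```

```bash
python3 - <<'E'
from h import *
s,M=pose(); print(s['wrist_torque'])
E
```

```text
t 5.03 pos [ 544.3 -146.5  158.4] yaw_y 9.27 tz [-0.  0. -1.] F [-1.  -0.1 -2.3] g 0.154 j [-0.47  0.46  1.48 -0.    1.2  -0.63]
[-0.00214712  0.01807393 -0.01643393]
```

Emit:
play_rows:
  deltas:
    - [0,0,0.2,0,0,0,-1]
    - [0,0,0.4,0,0,0,-1]
    - [0,0,0.6,0,0,0,-1]
    - [-0.1,0.2,0.6,0,0,0,-1]
    - [-0.35,0.75,0,0,0,0,-1]
    - [-0.35,0.75,0,0,0,0,-1]
    - [-0.35,0.75,0,0,0,0,-1]
    - [-0.35,0.75,0,0,0,0,-1]

```text
time_s: 5.7
eef_pos: [483.6, -17.4, 231.1]
ee_rot: [0.0, 0.651, 0.759, 0.0]
force: [0.2, 0.8, -2.1]
grip_width: 0.152
```

Emit:
play_rows:
  deltas:
    - [-0.35,0.75,0,0,0,0,-1]
    - [-0.35,0.75,0,0,0,0,-1]
    - [-0.35,0.75,0,0,0,0,-1]
    - [-0.35,0.75,-0.2,0,0,0,-1]
    - [-0.2,0.4,-0.6,0,0,0,-1]
    - [0,0,-0.8,0,0,0,-1]
    - [0,0,-0.8,0,0,0,-1]
    - [0,0,0,0,0,0,-1]

```text
time_s: 6.37
eef_pos: [417.6, 117.7, 130.7]
ee_rot: [-0.003, 0.65, 0.76, -0.003]
force: [-1.2, -0.7, -3.5]
grip_width: 0.15
```

```bash
python3 - <<'E'
from h import *
pose()
E
```

```text
t 6.37 pos [417.6 117.7 130.7] yaw_y 8.89 tz [-0.009 -0.    -1.   ] F [-1.2 -0.7 -3.5] g 0.15 j [ 0.    0.24  1.89 -0.    1.03 -0.15]
```

Emit:
play_rows:
  deltas:
    - [0,0,-0.8,0,0,0,-1]
    - [0,0,-0.8,0,0,0,-1]
    - [0,0,-0.7,0,0,0,-1]
    - [0,0,-0.3,0,0,0,-1]
    - [0,0,-0.13,0,0,0,-1]
    - [0,0,-0.06,0,0,0,-1]
    - [0,0,-0.05,0,0,0,-1]
    - [0,0,0,0,0,0,-1]

```text
time_s: 7.03
eef_pos: [421.4, 117.5, 22.0]
ee_rot: [0.001, 0.65, 0.76, 0.001]
force: [1.2, -0.6, -1.6]
grip_width: 0.153
```

```bash
python3 - <<'E'
from h import *
pose()
E
```

```text
t 7.03 pos [421.4 117.5  22. ] yaw_y 8.93 tz [ 0.002  0.    -1.   ] F [ 1.2 -0.6 -1.6] g 0.153 j [ 0.    0.44  1.98  0.    0.73 -0.15]
```

Emit:
play_rows:
  deltas:
    - [0,0,-0.06,0,0,0,-1]
    - [0,0,-0.05,0,0,0,-1]
    - [0,0,0,0,0,0,-1]

```text
time_s: 7.28
eef_pos: [420.6, 117.5, 16.6]
ee_rot: [0.0, 0.65, 0.76, 0.0]
force: [-0.7, 0.5, -2.5]
grip_width: 0.15
```

Emit:
play_rows:
  deltas:
    - [0,0,-0.03,0,0,0,-1]
    - [0,0,0,0,0,0,-1]
    - [0,0,-0.02,0,0,0,-1]
    - [0,0,0,0,0,0,-1]

```text
time_s: 7.62
eef_pos: [420.6, 117.5, 15.2]
ee_rot: [0.0, 0.65, 0.76, 0.0]
force: [-4.8, -0.7, 8.9]
grip_width: 0.153
```

Emit:
play_rows:
  deltas:
    - [0,0,0.02,0,0,0,0]
    - [0,0,0,0,0,0,0.5]
    - [0,0,0,0,0,0,0.6]
    - [0,0,0,0,0,0,0.6]
    - [0,0,0.3,0,0,0,0.6]
    - [0,0,0.6,0,0,0,0.6]
    - [0,0,0.8,0,0,0,0.6]
    - [0,0,0.8,0,0,0,0.6]

```text
time_s: 8.28
eef_pos: [420.0, 117.5, 116.2]
ee_rot: [-0.001, 0.65, 0.76, -0.0]
force: [0.3, -0.0, -0.2]
grip_width: 0.801
```

Emit:
play_rows:
  deltas:
    - [0,0,0.8,0,0,0,0.2]
    - [0,0,0.8,0,0,0,0.2]
    - [0,0,0.8,0,0,0,0.2]
    - [0,0,0.8,0,0,-0.18,0.2]
    - [0.31,-0.67,0,0.495,0.068,0,0.2]
    - [0.31,-0.67,0,0.495,0.068,0,0.2]
    - [0.31,-0.67,0,0.495,0.068,0,0.2]
    - [0.31,-0.67,0,0.495,0.068,0,0.2]

```text
time_s: 8.95
eef_pos: [470.5, 9.1, 243.6]
ee_rot: [-0.079, 0.653, 0.75, 0.07]
force: [0.6, 0.5, -0.8]
grip_width: 0.603
```

Emit:
play_rows:
  deltas:
    - [0.31,-0.67,0,0.495,0.068,0,0.2]
    - [0.31,-0.67,0,0.495,0.068,0,0.2]
    - [0.31,-0.67,0,0.495,0.068,0,0.2]
    - [0.31,-0.67,0,0.495,0.068,0,0.2]
    - [0.31,-0.67,0,0.495,0.068,0,0.2]
    - [0.31,-0.67,0,0.495,0.068,0,0.2]
    - [0,0,0,0,0,0,0.2]
    - [0,0,0,0,0,0,0.2]

```text
time_s: 9.62
eef_pos: [544.6, -152.0, 241.8]
ee_rot: [-0.196, 0.635, 0.727, 0.17]
force: [0.1, -0.2, -0.2]
grip_width: 0.602
```

```bash
cat > t.py <<'E'
from h import *
import sys
pose()
c=shot('wrist',sys.argv[1]); P=cloud(c)
hsv=cv2.cvtColor(c['pixels'],cv2.COLOR_RGB2HSV)
m=((hsv[...,1]>90)&(hsv[...,0]>95)&(hsv[...,0]<130)).astype(np.uint8)
n,l,st,ce=cv2.connectedComponentsWithStats(m)
for k in range(1,n):
    if st[k,4]>80:
        p=P[(l==k)]; p=p[~np.isnan(p[:,0])]; print('blue',ce[k].round(),st[k,4:],st[k,:4],'med',np.median(p,0).round(1),'min',np.percentile(p,3,axis=0).round(),'max',np.percentile(p,97,axis=0).round())
        a=np.array([.068,-.495,.866]); h=p@a; t=p[h>np.percentile(h,97)-2.5]; print('  top face',len(t),t.mean(0).round(1),((t.min(0)+t.max(0))/2).round(1))
E
python3 t.py w2.png
```

```text
t 9.62 pos [ 544.6 -152.   241.8] yaw_y 7.74 tz [-0.069  0.496 -0.865] F [ 0.1 -0.2 -0.2] g 0.602 j [-0.65  0.56  1.19  0.37  1.76 -0.78]
blue [417.  24.] [1263] [396   4  42  41] med [737.  206.8  14.3] min [710. 177.   2.] max [758. 227.  27.]
  top face 98 [737.1 180.3  25.3] [737.7 182.2  24.6]
blue [252. 187.] [484] [241 175  23  25] med [535.7 -93.1 129. ] min [ 527. -102.  124.] max [545. -82. 134.]
  top face 399 [535.8 -94.3 129.2] [535.9 -94.2 129.2]
blue [197. 219.] [470] [185 208  26  24] med [ 492.  -127.9  129.4] min [ 482. -137.  124.] max [ 501. -120.  134.]
  top face 113 [ 488.4 -132.4  131. ] [ 489.1 -131.5  130.8]
blue [302. 284.] [172] [297 272  13  23] med [ 588.  -168.8  127.1] min [ 571. -177.  124.] max [ 592. -160.  253.]
  top face 11 [ 571.9 -165.8  253.3] [ 571.9 -165.5  254. ]
```

View pics/w2.png

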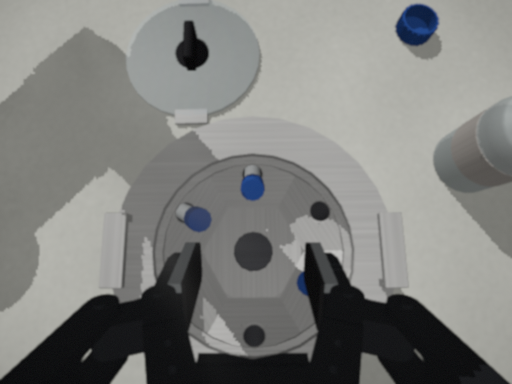

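The close view shows the lone tube's cap at (252,187) and empty bores at (319,211) and (254,336). The lid lies flat on the bench at (192,60). I'll go in along the tube's axis.

Emit:
play_rows:
  deltas:
    - [-0.035,0.26,-0.48,0,0,0,0]
    - [-0.035,0.26,-0.48,0,0,0,0]
    - [-0.035,0.26,-0.48,0,0,0,0]
    - [-0.035,0.26,-0.48,0,0,0,0]
    - [-0.035,0.26,-0.48,0,0,0,0]
    - [-0.035,0.26,-0.48,0,0,0,0]
    - [0,0,0,0,0,0,0]
    - [0,0,0,0,0,0,0]

```text
time_s: 10.33
eef_pos: [535.9, -87.0, 128.8]
ee_rot: [-0.195, 0.634, 0.729, 0.17]
force: [-0.2, -0.6, 0.6]
grip_width: 0.5
```

Emit:
play_rows:
  deltas:
    - [-0.013,0.08,-0.16,0,0,0,0]
    - [-0.013,0.08,-0.16,0,0,0,0]
    - [-0.013,0.08,-0.16,0,0,0,0]
    - [0,0,0,0,0,0,0]
    - [0,0,0,0,0,0,0]

```text
time_s: 10.75
eef_pos: [534.5, -78.5, 108.8]
ee_rot: [-0.195, 0.635, 0.728, 0.17]
force: [1.2, 0.5, 0.1]
grip_width: 0.5
```

```bash
python3 t.py w3.png
```

```text
t 10.75 pos [534.5 -78.5 108.8] yaw_y 7.87 tz [-0.068  0.495 -0.866] F [1.2 0.5 0.1] g 0.5 j [-0.55  0.61  1.48  0.4   1.42 -0.83]
blue [486.  10.] [1083] [459   0  53  26] med [728.1 180.6  13.2] min [711. 177.   3.] max [758. 208.  27.]
  top face 142 [734.1 178.7  25.3] [733.3 179.2  24.7]
blue [252. 282.] [2199] [228 254  48  57] med [535.4 -90.9 128.9] min [ 526. -102.  123.] max [545. -80. 134.]
  top face 1550 [535.8 -93.9 129.5] [535.8 -94.  128.9]
blue [142. 367.] [610] [125 350  29  31] med [ 494.6 -131.8  128.6] min [ 489. -137.  126.] max [ 514. -108.  191.]
  top face 38 [ 513.6 -109.3  190.7] [ 513.6 -109.1  190.8]
```

Emit:
play_rows:
  deltas:
    - [0,-0.035,-0.03,0,0,0,0]
    - [0,0,0,0,0,0,-0.4]
    - [0,0,0,0,0,0,-1]
    - [0,0,0,0,0,0,-1]
    - [0,0,0,0,0,0,-1]
    - [0,0,0,0,0,0,-1]
  squeeze: 35

```text
time_s: 11.3
eef_pos: [534.7, -80.1, 107.9]
ee_rot: [-0.195, 0.635, 0.728, 0.17]
force: [0.6, -0.5, 2.2]
grip_width: 0.232
```

```bash
python3 -c "
from h import *
pose()"
```

```text
t 11.3 pos [534.7 -80.1 107.9] yaw_y 7.86 tz [-0.068  0.495 -0.866] F [ 0.6 -0.5  2.2] g 0.232 j [-0.56  0.61  1.48  0.4   1.42 -0.83]
```

Emit:
play_rows:
  deltas:
    - [0.014,-0.099,0.173,0,0,0,-1]
    - [0.02,-0.149,0.26,0,0,0,-1]
    - [0.027,-0.198,0.346,0,0,0,-1]
    - [0.027,-0.198,0.346,0,0,0,-1]

```text
time_s: 11.63
eef_pos: [538.0, -106.0, 153.5]
ee_rot: [-0.195, 0.634, 0.728, 0.17]
force: [-0.1, -0.6, -0.9]
grip_width: 0.234
```

Emit:
play_rows:
  deltas:
    - [0.027,-0.198,0.346,0,0,0,-1]
    - [0.027,-0.198,0.346,0,0,0,-1]
    - [0.027,-0.198,0.346,0,0,0,-1]
    - [0.02,-0.149,0.26,0,0,0,-1]
    - [0,0,0.5,0,0,0,-1]
    - [0,0,0.8,0,0,0,-1]
    - [0,0,0,0,0,0,-1]
    - [0,0,0,0,0,0,-1]

```text
time_s: 12.3
eef_pos: [542.4, -135.8, 258.1]
ee_rot: [-0.193, 0.634, 0.729, 0.17]
force: [0.3, 0.7, -0.7]
grip_width: 0.23
```

```bash
python3 t.py w4.png; python3 -c "
from h import *
shot('scene','s2.png')"
```

```text
t 12.3 pos [ 542.4 -135.8  258.1] yaw_y 7.87 tz [-0.066  0.493 -0.867] F [ 0.3  0.7 -0.7] g 0.23 j [-0.63  0.53  1.2   0.38  1.77 -0.76]
blue [412.  41.] [1190] [393  22  40  39] med [737.2 207.1  12.6] min [711. 177.   2.] max [758. 226.  27.]
  top face 85 [737.6 179.2  25.2] [737.4 180.9  24.2]
blue [199. 238.] [452] [187 226  25  24] med [ 492.  -127.5  129.2] min [ 481. -137.  124.] max [ 501. -119.  134.]
  top face 103 [ 488.5 -132.4  131.1] [ 489.9 -130.2  131. ]
blue [252. 278.] [2285] [229 250  48  57] med [ 543.3 -146.3  279.2] min [ 534. -157.  273.] max [ 553. -136.  284.]
  top face 1591 [ 543.7 -149.4  279.8] [ 543.7 -149.5  280.1]
```

View pics/w4.png

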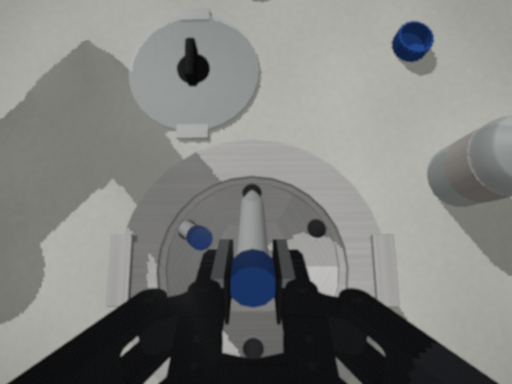

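The lone tube is drawn out and held at cap (252,278), and its bore at (252,190) is empty. I'll carry it to the beaker, reducing the lean to 15°.

Emit:
play_rows:
  deltas:
    - [-0.164,0.724,-0.075,-0.155,-0.021,0,-1]
    - [-0.164,0.724,-0.075,-0.155,-0.021,0,-1]
    - [-0.164,0.724,-0.075,-0.155,-0.021,0,-1]
    - [-0.164,0.724,-0.075,-0.155,-0.021,0,-1]
    - [-0.164,0.724,-0.075,-0.155,-0.021,0,-1]
    - [-0.164,0.724,-0.075,-0.155,-0.021,0,-1]
    - [-0.164,0.724,-0.075,-0.155,-0.021,0,-1]
    - [-0.164,0.724,-0.075,-0.155,-0.021,0,-1]

```text
time_s: 13.07
eef_pos: [488.6, 97.7, 231.5]
ee_rot: [-0.147, 0.645, 0.739, 0.127]
force: [0.8, 0.8, -0.5]
grip_width: 0.23
```

Emit:
play_rows:
  deltas:
    - [-0.164,0.724,-0.075,-0.155,-0.021,0,-1]
    - [-0.164,0.724,-0.075,-0.155,-0.021,0,-1]
    - [-0.164,0.724,-0.075,-0.155,-0.021,0,-1]
    - [-0.164,0.724,-0.075,-0.155,-0.021,0,-1]
    - [-0.164,0.724,-0.075,-0.155,-0.021,0,-1]
    - [-0.164,0.724,-0.075,-0.155,-0.021,0,-1]
    - [-0.164,0.724,-0.075,-0.155,-0.021,0,-1]
    - [-0.164,0.724,-0.075,-0.155,-0.021,0,-1]

```text
time_s: 13.73
eef_pos: [436.0, 329.2, 207.4]
ee_rot: [-0.098, 0.651, 0.748, 0.084]
force: [0.9, 0.2, 0.1]
grip_width: 0.231
```

Emit:
play_rows:
  deltas:
    - [0,0,0,0,0,0,-1]
    - [0,0,0,0,0,0,-1]
    - [0,0,0,0,0,0,-1]

```text
time_s: 13.98
eef_pos: [436.9, 327.5, 207.8]
ee_rot: [-0.099, 0.651, 0.748, 0.085]
force: [-0.1, -0.9, -0.3]
grip_width: 0.229
```

```bash
python3 - <<'E'
from h import *
s,M=pose(); tip=s['eef_pos']+94.6*M[:,2]; print('tip',tip)
c=shot('wrist','w5.png'); P=cloud(c); z=P[...,2]
m=(z>60)&(z<92)&(abs(P[...,0]-434)<55)&(abs(P[...,1]-350)<55); p=P[m]; print(len(p),np.percentile(p,1,axis=0),np.percentile(p,99,axis=0))
m=(z>79)&(z<92)&m; p=P[m]; print(len(p),p.min(0),p.max(0),cv2.minEnclosingCircle(p[:,:2].astype(np.float32)))
E
```

```text
t 13.98 pos [436.9 327.5 207.8] yaw_y 7.88 tz [-0.037  0.255 -0.966] F [-0.1 -0.9 -0.3] g 0.229 j [0.3  0.32 1.57 0.27 1.22 0.08]
tip [433.42099076 351.62399691 116.44535547]
1439 [399.17652029 318.35710909  60.79443104] [467.9485131  384.41170228  86.97789366]
1093 [398.24196251 315.89126086  79.0655467 ] [468.9992973  385.3546321   87.60509414] ((433.5635986328125, 350.0052795410156), 35.64663314819336)
```

View pics/w5.png

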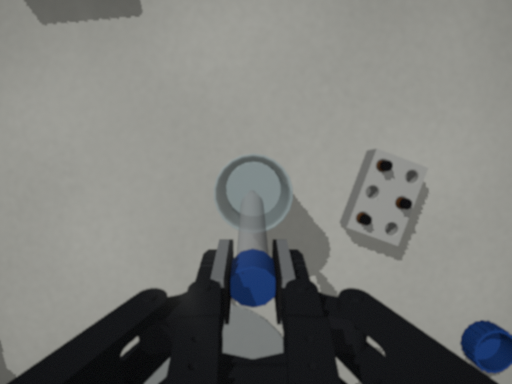

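The beaker is at (254,190) in the picture, at x 433.6, y 350, R 35.6, and the tube tip is over its centre. Lowering.

Emit:
play_rows:
  deltas:
    - [0,0,-0.4,0,0,0,-1]
    - [0,0,-0.5,0,0,0,-1]
    - [0,0,-0.5,0,0,0,-1]
    - [0,0,-0.5,0,0,0,-1]
    - [0,0,-0.35,0,0,0,-1]
    - [0,0,-0.25,0,0,0,-1]
    - [0,0,-0.15,0,0,0,-1]
    - [0,0,0,0,0,0,-1]

```text
time_s: 14.7
eef_pos: [437.1, 327.3, 101.8]
ee_rot: [-0.099, 0.652, 0.747, 0.085]
force: [-0.6, -0.4, -0.3]
grip_width: 0.232
```

Emit:
play_rows:
  deltas:
    - [0,0,0,0,0,0,-1]
    - [0,0,-0.03,0,0,0,-1]
    - [0,0,0,0,0,0,-1]
    - [0,0,0,0,0,0,-1]

```text
time_s: 15.03
eef_pos: [437.4, 328.1, 101.9]
ee_rot: [-0.098, 0.651, 0.748, 0.086]
force: [0.6, 0.9, -0.9]
grip_width: 0.229
```

```bash
python3 - <<'E'
from h import *
s,M=pose(); tip=s['eef_pos']+94.6*M[:,2]; print('tip',tip)
E
```

```text
t 15.03 pos [437.4 328.1 101.9] yaw_y 7.88 tz [-0.035  0.256 -0.966] F [ 0.6  0.9 -0.9] g 0.229 j [ 0.31  0.45  1.69  0.31  0.98 -0.  ]
tip [434.07811264 352.27254286  10.53952949]
```

Emit:
play_rows:
  deltas:
    - [0,0,-0.08,0,0,0,-1]
    - [0,0,0,0,0,0,-1]
    - [0,0,0,0,0,0,-1]

```text
time_s: 15.28
eef_pos: [437.0, 327.9, 98.1]
ee_rot: [-0.098, 0.651, 0.748, 0.085]
force: [0.7, -0.1, -0.1]
grip_width: 0.231
```

Emit:
play_rows:
  deltas:
    - [0,0,-0.04,0,0,0,-1]
    - [0,0,0,0,0,0,-1]
    - [0,0,0,0,0,0,-1]

```text
time_s: 15.53
eef_pos: [437.1, 328.0, 96.6]
ee_rot: [-0.098, 0.651, 0.748, 0.085]
force: [-0.2, 0.2, -0.4]
grip_width: 0.229
```

Emit:
play_rows:
  deltas:
    - [0,0,-0.03,0,0,0,-1]
    - [0,0,0,0,0,0,-1]
    - [0,0,0,0,0,0,-1]

```text
time_s: 15.78
eef_pos: [437.5, 328.0, 95.8]
ee_rot: [-0.098, 0.651, 0.748, 0.086]
force: [-0.5, -1.5, 4.9]
grip_width: 0.229
```

Emit:
play_rows:
  deltas:
    - [0,0,-0.02,0,0,0,-1]
    - [0,0,0,0,0,0,-1]
    - [0,0,0,0,0,0,-1]

```text
time_s: 16.03
eef_pos: [437.8, 328.0, 95.6]
ee_rot: [-0.098, 0.651, 0.748, 0.086]
force: [-0.2, -3.3, 9.0]
grip_width: 0.233
```

Emit:
play_rows:
  deltas:
    - [0,0,0.02,0,0,0,-0.48]
    - [0,0,0,0,0,0,-0.4]
    - [0,0,0,0,0,0,-0.3]
    - [0,0,0,0,0,0,-0.2]
    - [0,0,0,0,0,0,-0.1]
    - [0,0,0,0,0,0,-0.1]

```text
time_s: 16.53
eef_pos: [437.1, 328.0, 95.3]
ee_rot: [-0.098, 0.651, 0.748, 0.085]
force: [-0.1, -0.4, 0.1]
grip_width: 0.45
```

Emit:
play_rows:
  deltas:
    - [0.01,-0.07,0.25,0,0,0,-0.1]
    - [0.02,-0.13,0.48,0,0,0,-0.1]
    - [0.02,-0.13,0.48,0,0,0,-0.1]
    - [0.02,-0.13,0.6,0,0,0,0]
    - [0,0,0.8,0,0,0,0.5]
    - [0,0,0.5,0,0,0,0.5]
    - [0,0,0,0,0,0,0.6]

```text
time_s: 17.12
eef_pos: [441.5, 309.8, 224.9]
ee_rot: [-0.096, 0.651, 0.748, 0.089]
force: [0.7, 0.5, -0.3]
grip_width: 0.796
```

```bash
python3 - <<'E'
from h import *
pose()
c=shot('wrist','w6.png'); P=cloud(c); z=P[...,2]
m=(z>79)&(z<92)&(abs(P[...,0]-434)<55)&(abs(P[...,1]-350)<55); p=P[m]; print(len(p),p.min(0),p.max(0))
E
```

```text
t 17.12 pos [441.5 309.8 224.9] yaw_y 7.86 tz [-0.028  0.258 -0.966] F [ 0.7  0.5 -0.3] g 0.796 j [0.27 0.29 1.56 0.27 1.25 0.05]
1092 [398.15854386 315.46408242  79.00454417] [468.95193905 385.46976273  91.96051698]
```

View pics/w6.png

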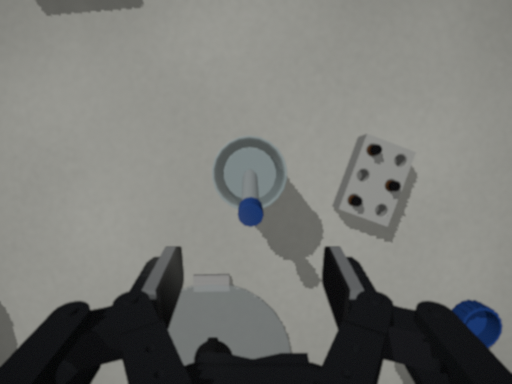

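The tube stands in the beaker, with its cap at (250,212). The beaker and rack are unmoved. Now I go back to the lid.

Emit:
play_rows:
  deltas:
    - [-0.065,-0.6,0,-0.31,-0.043,0.022,0.6]
    - [-0.065,-0.6,0,-0.31,-0.043,0.022,0.6]
    - [-0.065,-0.6,0,-0.31,-0.043,0.022,0.6]
    - [-0.065,-0.6,0,-0.31,-0.043,0.022,0.6]
    - [-0.065,-0.6,0,-0.31,-0.043,0.022,0.6]
    - [-0.065,-0.6,0,-0.31,-0.043,0.022,0.6]
    - [-0.065,-0.6,0,-0.31,-0.043,0.022,0.6]
    - [-0.065,-0.6,0,-0.31,-0.043,0.022,0.6]

```text
time_s: 17.83
eef_pos: [418.4, 116.4, 219.1]
ee_rot: [-0.0, 0.65, 0.76, -0.002]
force: [0.1, -0.3, -1.0]
grip_width: 0.799
```

Emit:
play_rows:
  deltas:
    - [0,0,-0.7,0,0,0,0.6]
    - [0,0,-0.7,0,0,0,0.6]
    - [0,0,-0.7,0,0,0,0.6]
    - [0,0,0,0,0,0,0.6]
    - [0,0,0,0,0,0,0.6]

```text
time_s: 18.25
eef_pos: [418.4, 117.5, 135.3]
ee_rot: [-0.002, 0.65, 0.76, -0.002]
force: [0.3, -0.5, 0.6]
grip_width: 0.801
```

```bash
python3 - <<'E'
from h import *
pose()
c=shot('wrist','w7.png'); P=cloud(c); z=P[...,2]
m=(z>25)&(z<46)&(abs(P[...,0]-420)<60)&(abs(P[...,1]-117)<60)
p=P[m]; print('bar',len(p),p.max(0)); print(cv2.minAreaRect(p[:,:2].astype(np.float32)))
E
```

```text
t 18.25 pos [418.4 117.5 135.3] yaw_y 8.91 tz [-0.006 -0.001 -1.   ] F [ 0.3 -0.5  0.6] g 0.801 j [ 0.    0.23  1.88 -0.    1.04 -0.15]
bar 1205 [430.90428897 145.61010451  42.71607674]
((420.1172180175781, 116.75798797607422), (13.671615600585938, 57.53936767578125), 9.124195098876953)
```

Emit:
play_rows:
  deltas:
    - [0,0,-0.7,0,0,0,0.6]
    - [0,0,-0.7,0,0,0,0.4]
    - [0,0,-0.7,0,0,0,0]
    - [0,0,-0.4,0,0,0,-0.2]
    - [0,0,-0.2,0,0,0,-0.3]
    - [0,0,-0.1,0,0,0,-0.3]
    - [0,0,0,0,0,0,-0.3]
    - [0,0,0,0,0,0,-0.3]
  squeeze: 50

```text
time_s: 18.97
eef_pos: [420.1, 117.6, 25.0]
ee_rot: [0.0, 0.65, 0.76, -0.001]
force: [-0.1, 0.6, -0.7]
grip_width: 0.35
```

```bash
python3 -c "
from h import *
pose()"
```

```text
t 18.97 pos [420.1 117.6  25. ] yaw_y 8.92 tz [-0.    -0.001 -1.   ] F [-0.1  0.6 -0.7] g 0.35 j [ 0.    0.43  1.98 -0.    0.74 -0.15]
```

Emit:
play_rows:
  deltas:
    - [0,0,-0.15,0,0,0,-0.3]
    - [0,0,-0.05,0,0,0,-0.3]
    - [0,0,0,0,0,0,-0.6]
    - [0,0,0,0,0,0,-1]
    - [0,0,0,0,0,0,-1]
    - [0,0,0,0,0,0,-1]
    - [0,0,0,0,0,0,-1]

```text
time_s: 19.55
eef_pos: [419.3, 117.6, 16.0]
ee_rot: [-0.0, 0.65, 0.76, -0.001]
force: [-0.6, 0.7, 2.0]
grip_width: 0.153
```

Emit:
play_rows:
  deltas:
    - [0,0,0.15,0,0,0,-1]
    - [0,0,0.3,0,0,0,-1]
    - [0,0,0,0,0,0,-1]

```text
time_s: 19.8
eef_pos: [419.9, 117.6, 35.2]
ee_rot: [0.0, 0.65, 0.76, -0.001]
force: [0.8, 0.1, -2.2]
grip_width: 0.149
```

```bash
python3 - <<'E'
from h import *
s,M=pose()
c=shot('top'); P=cloud(c)
E
```

```text
t 19.8 pos [419.9 117.6  35.2] yaw_y 8.92 tz [-0.    -0.001 -1.   ] F [ 0.8  0.1 -2.2] g 0.149 j [ 0.    0.41  1.97 -0.    0.76 -0.15]
```

Emit:
play_rows:
  deltas:
    - [0,0,0.7,0,0,0,-1]
    - [0,0,0.8,0,0,0,-1]
    - [0,0,0.8,0,0,0,-1]
    - [0,0,0.8,0,0,0,-1]
    - [0,0,0.8,0,0,0,-1]
    - [0,0,0.8,0,0,0,-1]
    - [0,0,0.2,0,0,-0.3,-1]
    - [0.31,-0.66,0,0,0,-0.4,-1]

```text
time_s: 20.52
eef_pos: [431.3, 93.4, 232.0]
ee_rot: [0.001, 0.677, 0.736, 0.0]
force: [1.8, 0.6, -2.7]
grip_width: 0.151
```

Emit:
play_rows:
  deltas:
    - [0.31,-0.66,0,0,0,-0.4,-1]
    - [0.31,-0.66,0,0,0,-0.4,-1]
    - [0.31,-0.66,0,0,0,-0.4,-1]
    - [0.31,-0.66,0,0,0,-0.4,-1]
    - [0.31,-0.66,0,0,0,-0.4,-1]
    - [0.31,-0.66,0,0,0,-0.4,-1]
    - [0.31,-0.66,0,0,0,-0.4,-1]
    - [0.31,-0.66,0,0,0,-0.4,-1]

```text
time_s: 21.18
eef_pos: [530.9, -121.4, 228.9]
ee_rot: [-0.001, 0.791, 0.611, -0.001]
force: [0.2, 1.3, -2.6]
grip_width: 0.153
```

Emit:
play_rows:
  deltas:
    - [0.31,-0.66,0,0,0,0,-1]
    - [0,0,0,0,0,0,-1]
    - [0,0,0,0,0,0,-1]

```text
time_s: 21.43
eef_pos: [543.0, -147.4, 228.4]
ee_rot: [-0.002, 0.791, 0.612, -0.002]
force: [0.2, 0.9, -2.7]
grip_width: 0.156
```

```bash
python3 -c "
from h import *
pose()"
```

```text
t 21.43 pos [ 543.  -147.4  228.4] yaw_y -14.59 tz [-0.005  0.001 -1.   ] F [ 0.2  0.9 -2.7] g 0.156 j [-0.47  0.4   1.38 -0.    1.36 -0.22]
```

Emit:
play_rows:
  deltas:
    - [0.03,0.02,-0.5,0,0,0,-1]
    - [0,0,-0.5,0,0,0,-1]
    - [0,0,-0.4,0,0,0,-1]
    - [0,0,-0.15,0,0,0,-1]
    - [0,0,0,0,0,0,-1]
    - [0,0,0,0,0,0,-1]
    - [0,0,0,0,0,0,-1]

```text
time_s: 22.02
eef_pos: [544.8, -145.6, 169.0]
ee_rot: [0.0, 0.791, 0.612, -0.001]
force: [0.2, -0.4, -2.1]
grip_width: 0.154
```

```bash
python3 -c "
from h import *
pose()"
```

```text
t 22.02 pos [ 544.8 -145.6  169. ] yaw_y -14.47 tz [-0.001 -0.001 -1.   ] F [ 0.2 -0.4 -2.1] g 0.154 j [-0.47  0.45  1.47 -0.    1.22 -0.22]
```

Emit:
play_rows:
  deltas:
    - [-0.01,-0.02,-0.12,0,0,0,-1]
    - [0,0,-0.1,0,0,0,-1]
    - [0,0,0,0,0,0,-1]
    - [0,0,0,0,0,0,-1]

```text
time_s: 22.35
eef_pos: [544.0, -146.5, 159.0]
ee_rot: [-0.001, 0.791, 0.612, -0.001]
force: [0.7, -0.1, -2.2]
grip_width: 0.155
```

Emit:
play_rows:
  deltas:
    - [0,0,-0.03,0,0,0,-1]
    - [0,0,0,0,0,0,-1]
    - [0,0,0,0,0,0,-1]

```text
time_s: 22.6
eef_pos: [544.0, -146.6, 159.0]
ee_rot: [-0.0, 0.791, 0.612, -0.001]
force: [-2.9, 2.1, 6.9]
grip_width: 0.152
```

Emit:
play_rows:
  deltas:
    - [0,0,0,0,0,-0.5,-1]
    - [0,0,0,0,0,-1,-1]
    - [0,0,0,0,0,-1,-1]
    - [0,0,0,0,0,-1,-1]
    - [0,0,0,0,0,-1,-1]
    - [0,0,0,0,0,-1,-1]
    - [0,0,0,0,0,-1,-1]

```text
time_s: 23.18
eef_pos: [544.6, -146.8, 159.1]
ee_rot: [-0.0, 0.95, 0.311, -0.0]
force: [-0.5, -0.2, 5.1]
grip_width: 0.152
```

```bash
python3 -c "
from h import *
s,M=pose();print(s['wrist_torque'])"
```

```text
t 23.18 pos [ 544.6 -146.8  159.1] yaw_y -53.74 tz [-0.  0. -1.] F [-0.5 -0.2  5.1] g 0.152 j [-0.47  0.46  1.48  0.    1.2   0.47]
[0.00623381 0.07533168 0.31937771]
```

Emit:
play_rows:
  deltas:
    - [0,0,0,0,0,-1,-1]
    - [0,0,0,0,0,-1,-1]
    - [0,0,0,0,0,-1,-1]
    - [0,0,0,0,0,-0.5,-1]
    - [0,0,0,0,0,-0.5,-1]
    - [0,0,0,0,0,0,-1]

```text
time_s: 23.68
eef_pos: [544.5, -146.8, 159.0]
ee_rot: [-0.0, 0.994, 0.108, 0.0]
force: [-0.5, -0.6, 5.5]
grip_width: 0.151
```

```bash
python3 -c "
from h import *
s,M=pose();print(s['wrist_torque'])"
```

```text
t 23.68 pos [ 544.5 -146.8  159. ] yaw_y -77.62 tz [ 0.001  0.001 -1.   ] F [-0.5 -0.6  5.5] g 0.151 j [-0.47  0.46  1.48  0.    1.2   0.88]
[-0.02623654  0.17505519 -0.03384167]
```

Small steps now until the stops.

Emit:
play_rows:
  deltas:
    - [0,0,0,0,0,-0.3,-1]
    - [0,0,0,0,0,-0.3,-1]
    - [0,0,0,0,0,0,-1]
    - [0,0,0,0,0,0,-1]

```text
time_s: 24.02
eef_pos: [544.5, -146.8, 159.0]
ee_rot: [-0.0, 0.997, 0.078, 0.0]
force: [0.4, 0.3, 5.3]
grip_width: 0.153
```

```bash
python3 -c "
from h import *
s,M=pose();print(s['wrist_torque'])"
```

```text
t 24.02 pos [ 544.5 -146.8  159. ] yaw_y -81.08 tz [ 0.001  0.001 -1.   ] F [0.4 0.3 5.3] g 0.153 j [-0.47  0.46  1.48  0.    1.2   0.94]
[-0.03082253  0.1115843   0.04063321]
```

Emit:
play_rows:
  deltas:
    - [0,0,0,0,0,-0.3,-1]
    - [0,0,0,0,0,0,-1]
    - [0,0,0,0,0,0,-1]

```text
time_s: 24.27
eef_pos: [544.5, -146.8, 159.0]
ee_rot: [-0.0, 0.998, 0.062, 0.0]
force: [-0.5, -0.7, 5.3]
grip_width: 0.148
```

```bash
python3 -c "
from h import *
s,M=pose();print(s['wrist_torque'])"
```

```text
t 24.27 pos [ 544.5 -146.8  159. ] yaw_y -82.85 tz [ 0.001  0.001 -1.   ] F [-0.5 -0.7  5.3] g 0.148 j [-0.47  0.46  1.48  0.    1.2   0.97]
[-0.05428276  0.06519715  0.37049244]
```

Emit:
play_rows:
  deltas:
    - [0,0,0,0,0,-0.2,-1]
    - [0,0,0,0,0,0,-1]
    - [0,0,0,0,0,0,-1]

```text
time_s: 24.52
eef_pos: [544.5, -147.4, 159.0]
ee_rot: [0.0, 0.999, 0.052, 0.0]
force: [0.3, -4.0, 5.5]
grip_width: 0.156
```

```bash
python3 -c "
from h import *
s,M=pose();print(s['wrist_torque'])"
```

```text
t 24.52 pos [ 544.5 -147.4  159. ] yaw_y -83.98 tz [ 0.001 -0.    -1.   ] F [ 0.3 -4.   5.5] g 0.156 j [-0.47  0.46  1.48 -0.    1.2   0.99]
[-0.51908656  0.07838717  0.95302327]
```

Emit:
play_rows:
  deltas:
    - [0,0,0,0,0,-0.2,-1]
    - [0,0,0,0,0,0,-1]
    - [0,0,0,0,0,0,-1]

```text
time_s: 24.77
eef_pos: [544.5, -147.4, 159.1]
ee_rot: [0.0, 0.999, 0.043, 0.0]
force: [-0.6, -3.7, 5.4]
grip_width: 0.153
```

```bash
python3 -c "
from h import *
s,M=pose();print(s['wrist_torque'])"
```

```text
t 24.77 pos [ 544.5 -147.4  159.1] yaw_y -85.13 tz [ 0.001 -0.001 -1.   ] F [-0.6 -3.7  5.4] g 0.153 j [-0.47  0.46  1.48 -0.    1.2   1.01]
[-0.63471477  0.12446712  1.39827341]
```

Emit:
play_rows:
  deltas:
    - [0,0,0,0,0,-0.2,-1]
    - [0,0,0,0,0,0,-1]
    - [0,0,0,0,0,0,-0.75]
    - [0,0,0,0,0,0,-0.6]
    - [0,0,0,0,0,0,-0.2]
    - [0,0,0,0,0,0,0.4]
    - [0,0,0,0,0,0,0.6]
    - [0,0,0.4,0,0,0,0.6]

```text
time_s: 25.43
eef_pos: [542.7, -145.8, 171.2]
ee_rot: [-0.003, 1.0, 0.031, -0.003]
force: [-0.2, 0.5, 0.1]
grip_width: 0.755
```

Emit:
play_rows:
  deltas:
    - [0,0,0.7,0,0,0,0.6]
    - [0,0,0.8,0,0,0,0.6]
    - [0,0,0.8,0,0,0,0.6]
    - [0,0,0.5,0,0,0,0.6]
    - [0,0,0,0,0,0,0.6]
    - [0,0,0,0,0,0,0.6]

```text
time_s: 25.93
eef_pos: [544.1, -146.4, 286.2]
ee_rot: [-0.001, 1.0, 0.031, 0.0]
force: [0.3, -0.4, -0.1]
grip_width: 0.798
```

```bash
python3 - <<'E'
from h import *
pose()
c=shot('wrist','w8.png'); P=cloud(c); z=P[...,2]
m=(z>172)&(z<190)&(abs(P[...,0]-544)<60)&(abs(P[...,1]+147)<60)
p=P[m]; print('bar',len(p),p.max(0)); print(cv2.minAreaRect(p[:,:2].astype(np.float32)))
m=((z>154)&(z<164)).astype(np.uint8)
n,l,st,ce=cv2.connectedComponentsWithStats(m)
for k in range(1,n):
    if st[k,4]>300: print('claw',ce[k].round(),st[k,4],P[l==k].mean(0).round(1))
# lid flatness
for dx,dy in((60,0),(-60,0),(0,60),(0,-60)):
    q=(np.hypot(P[...,0]-544.5-dx,P[...,1]+147-dy)<8); print(dx,dy,q.sum(),np.nanmedian(z[q]))
d=shot('top','top2.png'); P=cloud(d); z=P[...,2]
for nm,(x0,x1,y0,y1),lo,hi in (('beaker',(135,180,245,285),70,95),('rack',(130,185,190,235),20,36),('cap',(190,225,150,180),10,35),('bottle',(250,295,110,160),165,185)):
    m=np.zeros(z.shape,bool); m[y0:y1,x0:x1]=1; m&=(z>lo)&(z<hi); p=P[m]
    if len(p): print(nm,len(p),p.min(0).round(),p.max(0).round(),((p.min(0)+p.max(0))/2).round())
s=shot('scene')
cv2.imwrite('pics/fin.png',cv2.resize(np.hstack([c['pixels'][0:340,90:420],s['pixels'][90:290,170:430].repeat(1,0)[:, :].copy() if 0 else cv2.resize(s['pixels'][90:290,170:430],(442,340))])[:,:,::-1],None,fx=1,fy=1))
E
```

```text
t 25.93 pos [ 544.1 -146.4  286.2] yaw_y -86.48 tz [ 0.     0.002 -1.   ] F [ 0.3 -0.4 -0.1] g 0.798 j [-0.47  0.37  1.28  0.    1.5   1.04]
bar 1137 [ 572.35466321 -138.31594671  185.98953491]
((543.3995361328125, -148.07650756835938), (57.60578918457031, 13.9337739944458), 7.248589992523193)
claw [244.  51.] 1795 [ 651.5 -133.4  159.4]
claw [262. 285.] 1041 [ 437.5 -162.8  159. ]
60 0 272 149.50013522332114
-60 0 188 149.49683583746236
0 60 2816 353.7650683717641
0 -60 1402 350.3820388679891
beaker 140 [399. 316.  70.] [469. 385.  89.] [434. 350.  80.]
rack 500 [542. 315.  20.] [616. 411.  36.] [579. 363.  28.]
cap 87 [710. 180.  11.] [760. 233.  33.] [735. 207.  22.]
bottle 216 [784. -11. 165.] [829.  33. 181.] [807.  11. 173.]
```

View pics/fin.png

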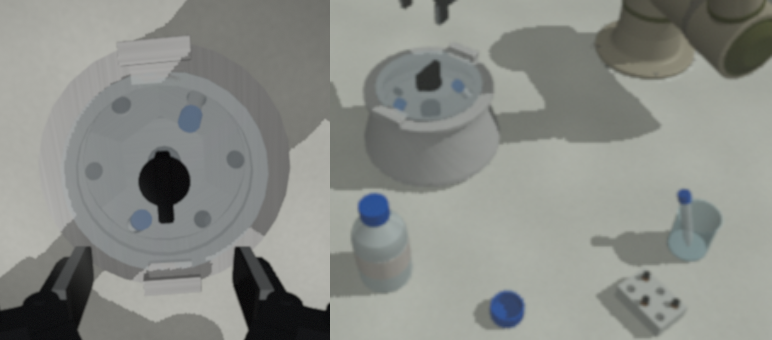

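```bash
python3 -c "
from h import *
print(order.finish_job())"
```

```text
the job is handed in; nothing more can be done
None
```

The job is done and handed in after about 26 s of robot time. The lid is back on and turned to its stops, and the unbalanced tube stands in the beaker.

- **Unlocking:** I turned the lid about 90° anticlockwise, lifted it off and laid it flat on the bench.
- **Tube moved:** I drew out the tube at world azimuth 98°, because its opposite bore was empty. I lowered it into the beaker until it touched the floor, then let go.
- **Closing:** I set the lid down centred, with the bar about 1.2 rad anticlockwise of locked. I then turned it clockwise until the turning torque rose to 1.4 N m against the stops.

My last checks showed:

- **Lid:** The lid's top reads 149.5 mm at two points 60 mm either side of the axis, so it is flat along that line. The two sample points at right angles to it were hidden by the gripper, so I did not check flatness that way.
- **Lock:** The bar measures about 0.01 rad clockwise of the claw line, where 0.02 was expected. That gap is about the size of my measuring error. I am relying on the torque rise as the main evidence of the lock.
- **Tubes left in:** The other two caps were at the seated height of about 129 mm before closing, and the last picture shows them still in place under the lid.
- **Other items:** The beaker is upright with the tube leaning inside it. The beaker, vial rack, spare cap and bottle are all within 1 mm of where they started.

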